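Roll the blue-capped specimen pot up the loader to its stop and start the loader

TASK

On the white two-lane loader, the blue-capped specimen pot lies on its side at the bottom of its sloping lane: push it with the fingertips up the lane and over the yellow ridge to the black stop, so that it stays there and does not roll back. Then press the green start button fully in. Do not lift anything, and leave the red-capped pot and the other things on the bench where they are.

Things in the scene. Friction and masses are not known exactly. Their poses are not given: they have to be found in the camera images.
- ramp: grey two-lane ramp of the white loader, fixed, rising 8 degrees along its own +x (x uphill, y across, to the left looking uphill, z square to the lane floor). Origin on the floor surface midway between the lanes, 45 mm above the bench; runs from x = -153 to 117 mm. Lane centrelines at y = +45 and -45 mm; lanes 64 mm wide between white walls 4 mm thick, 12 mm high.
- rest (a point): the blue half-round rest across both lanes, 10 mm high, at the low end: its crest, on the ramp's midline (ramp x = -98 mm). Behind a pot only this stands up from the lane floor. At the start the pots lie against it, centres at ramp x = -75 mm.
- ridge (a point): the yellow half-round ridge across both lanes, 3 mm high: its crest, on the ramp's midline (ramp x = 70 mm). A pot let go between rest and ridge rolls back down to the rest.
- stop (a point): foot of the face of the black stops at the top of both lanes, on the ramp's midline (ramp x = 107 mm); the stops are 30 mm high. A pot that has dropped in between ridge and stop has its centre at ramp x = 83 to 85 mm and stays. Beyond the stops is a flat white deck, 75 mm above the bench, with the green button in its middle.
- pot_blue: the closed specimen pot with the blue cap: a smooth, slippery round pot 44 mm in diameter and 60 mm long, about 80 g, lying on its side across one of the two lanes (which one varies). Origin at its very centre (22 mm above the lane floor); its y is its round axis, cap at +y; x and z turn as it rolls.
- pot_red: the same pot with a red cap, lying at the bottom of the other lane; must stay there. Origin and axes as for the blue one.
- start_top (a point): centre of the top face of the green round push button (28 mm in diameter, in a black ring 44 mm wide) on the loader's deck, 165 mm uphill of the ramp's origin measured level, 97 mm above the bench; pressed straight down.
- start (a joint): the button's travel in m: 0 is out, 0.006 fully in; a spring returns it. It takes 1.5 N to start it and 5 N to push it fully in.
- tube_rack: bystander: blue rack with four capped tubes, 120 x 50 mm, 94 mm high, standing beside the loader's right-hand long side (looking uphill). Origin at the centre of its underside.
- pot_yellow: bystander: pot with a yellow cap standing upright, 44 mm in diameter, 60 mm high, beside the loader's upper end. Origin at the centre of its underside.
- marker: bystander: white marker with grey cap, 135 mm long, 14 mm thick, lying beside the loader's left-hand long side. Origin on its underside near the middle.
- sanitizer: bystander: pale pump bottle, 64 mm in diameter, 164 mm high. Origin at the centre of its underside.
- slide_tray: bystander: grey tray of slides, 160 x 90 mm, 14 mm high. Origin at the centre of its underside.
Things that resemble listed ones, but are neither listed nor needed, are in the scene too. Leave any orange or turquoise look-alike of the pot_blue alone.

How it is judged:
On the way, in this order (a step that is already met when the one before it is completed fails the run):
1. the blue-capped pot is rolled up its lane, resting on the lane floor as it goes (x of pot_blue in the frame of ramp between -0.01 and 0.05 m and z of pot_blue in the frame of ramp below 0.028 m).
2. the blue-capped pot is over the yellow ridge and against the stop (x of pot_blue in the frame of ramp between 0.077 and 0.092 m and z of pot_blue in the frame of ramp between 0.017 and 0.028 m), for 0.3 s.
3. the green button is pressed fully in (value of joint start above 0.0045 m).
At the end, for the whole second after the job is handed in: The blue-capped pot lies still and square (0.2 rad) between ridge and stop (centre 77 to 92 mm uphill of the ramp's origin, on the lane floor); after that the button was pressed at least 4.5 mm and is out again; the red-capped pot is within 15 mm of its start (all of step 2 and linear speed of pot_blue below 0.01 m/s and angular speed of pot_blue below 0.3 rad/s and angle between the y axis of pot_blue and the y axis of ramp, either way round below 0.2 rad and distance of pot_red from where it was at the start of the episode below 0.015 m and value of joint start below 0.002 m); the robot touches nothing.
It fails at once if the blue-capped pot is lifted off its lane (centre more than 36 mm above the lane floor) (z of pot_blue in the frame of ramp above 0.036 m).
It fails at once if the button is pressed before the blue-capped pot is at its stop (value of joint start above 0.003 m and x of pot_blue in the frame of ramp below 0.077 m).
It fails at once if the red-capped pot is moved more than 15 mm (distance of pot_red from where it was at the start of the episode above 0.015 m).
It fails at once if the tube rack, yellow-capped pot, marker, sanitizer bottle or slide tray is moved more than 20 mm (distance of any of tube_rack, pot_yellow, marker, sanitizer, slide_tray from where it was at the start of the episode above 0.02 m).
It also fails if it takes over 45 s, if anything falls off the work surface, if the arm or the gripper's body presses on something with over 40 N, if the wrist force passes 120 N, or if a joint passes its speed limit or range.

ROBOT

A 7-joint arm with a two-finger parallel gripper is mounted at the origin on the work surface. World frame = base frame: x ahead of the robot, y to its left, z up, the work surface at z = 0. Lengths are in m, angles in rad, forces in N, time in s.
With the tool pointing down it reaches from about 0.425 to 0.925 m from the base axis. Payload 6.8 kg.
Tool frame: the origin (TCP) lies at the very end of the fingers, on their centre line; the grasp point (between the pads) lies 19 mm behind it; z points along the fingers, x is the direction in which the jaws open and shut, and the axes are right-handed (so a half turn about z gives the same grasp; the last joint's range is limited). The gripper opens to 85 mm and grips with 20 to 120 N. Pads are 22 mm wide; open, the fingers measure 114 mm over their backs; the gripper's body (76 mm by 85 mm) begins 54 mm behind the grasp point. The pads swing forward as they close: fully open they stand 13 mm farther back than shut.
Start: joints at [1.05, 0.477, 0.022, 1.555, -0.011, 1.109, -0.083], TCP at [0.271, -0.618, 0.231] pointing down, gripper open.
Joint ranges: [-2.96, 2.96], [-0.34, 2.1], [-1.41, 1.46], [0.24, 2.44], [-1.37, 4.51], [0.17, 1.92], [-2.96, 2.96]. Speed limits (rad/s): [2.39, 2.39, 3.14, 3.14, 3.14, 3.14, 3.14].

INTERFACE

Orientations are given as a rotation vector (axis times angle).
In Python, from bench import r, grab_frame gives the robot as it stands. The module is installed in compiled form; this text tells all that it offers.
- The arm moves only by the tool send_rows, never from a script. Its argument "series" is a list of rows, each a list of 2 entries, a list of its own where there are three numbers: the shift along the tool's x, y, z in m, then the turn, a rotation vector about the tool's x, y, z in units of 5 degrees (1.0 is 5 degrees). A call has 1 to 20 rows; each row shifts and turns the commanded pose from where the row before left it, along the tool's axes as they then stand; what a row does not reach is not made up. A row lasts 1/8 s, in which the tool goes at most 62.5 mm and 10.7 degrees, less where a joint would pass 70% of its speed; a pose out of reach is approached as far as the arm can. A call is refused whole if a number of a shift passes 0.0625 or a number of a turn 1, either way. A call with a gripper value outside its range is refused whole. "fingers" is the closure in counts, from 0 (fully open) to 255 (shut), set as the call begins (left out, the last holds). The fingers move at their own pace and stop on an object; "grip_force" is the grip in N (left out, the last holds). Time passes only in rows, so rows that do not move let the fingers close. It gives the time, the measured TCP pose, the force and the opening at its end, in the units of the state.
- r.get_obs(): the state, without advancing time (a new reading comes with each control period).
- grab_frame(name): name is "side" or "top"; returns a dict with "frame" (480x640x3 uint8, red, green, blue), "fx", "fy", "cx", "cy" (pixels), "dist_coeffs" ([k1, k2, p1, p2, k3] as OpenCV has them; the pictures are not rectified), "origin" and "rotation" of the camera in the world. Camera axes: x right, y down, z forward; pixel columns grow to the right and rows downward; lengths in m; the calibration is good to about 2 mm. A picture is of the moment at which its call begins. There is no depth.
- r.hand_in(): hands the job in, once; it reports no verdict.
The state is a dict: "clock": time; "joints": joint angles; "qvel": joint speeds; "tau": joint torques, N m; "tcp_pos": TCP position; "orientation": TCP orientation; "contact_force": force on the tool from outside, world axes, zero at the start; "moment": the same for the moment, N m; "grip_width": finger opening in m.
Only numpy, scipy, OpenCV 4.12 (cv2) and the standard library are available. Lean on these libraries where they do the work, as an engineer would, in place of code of your own. Each camera call takes 0.05 s, during which the arm holds its last target.

## Working session

There is one attempt and no reset: what is moved stays moved. The work goes in short steps, Python scripts to look and compute and a tool call to move; the robot and the scene stay as the last step left them, time stands still between calls to the robot, and variables do not carry over. Pictures are saved under pics/ and viewed, and the job is handed in when it is done.

Besides the shell and the picture viewer there is one more tool, called after "Call:" as name(argument=value, ...), one argument or row to a line, values as JSON. send_rows: Moves the arm, as the interface text tells. Its arguments: {"type":"object","properties":{"series":{"type":"array"},"fingers":{"type":"number"},"grip_force":{"type":"number"}},"required":["series"]}

```bash
mkdir -p pics
python3 - <<'E'
from bench import r, grab_frame
import cv2,numpy as np
print(r.get_obs())
for n in("side","top"):
    d=grab_frame(n); cv2.imwrite(f"pics/{n}0.png",d["frame"][:,:,::-1])
    print({k:v for k,v in d.items() if k!="frame"})
E
```

```text
{'clock': 0.0, 'joints': array([ 1.04989877,  0.47780232,  0.02233162,  1.55645904, -0.0115232 ,
        1.10926057, -0.08307842]), 'qvel': array([-0.00147139,  0.00113429,  0.00013207,  0.00143132, -0.0009761 ,
        0.00054858, -0.00019429]), 'tau': array([-8.73510326e-04, -5.96458912e+01,  1.60777666e+00, -2.81199950e+01,
        1.24510902e-02,  9.35838092e-03, -1.28844255e-05]), 'tcp_pos': array([ 0.27055504, -0.61776649,  0.23032084]), 'orientation': array([-2.62883295e+00,  1.71849634e+00,  2.45765784e-03]), 'contact_force': array([-0.17921977,  0.50099694, -0.50799225]), 'moment': array([ 0.02582239, -0.01237593,  0.00810998]), 'grip_width': 0.085554672420678}
{'fx': 448.16622297118846, 'fy': 448.16622297118846, 'cx': 308.95341743034555, 'cy': 236.8258938855487, 'dist_coeffs': array([-0.05071959,  0.        ,  0.        ,  0.        ,  0.        ]), 'origin': array([0.05175074, 0.50146515, 0.85184728]), 'rotation': array([-1.05628068,  2.45025685, -1.01914156])}
{'fx': 471.5637188219784, 'fy': 471.5637188219784, 'cx': 316.8683219407975, 'cy': 246.21141130879454, 'dist_coeffs': array([-0.10600784,  0.        ,  0.        ,  0.        ,  0.        ]), 'origin': array([ 0.33497199, -0.0104919 ,  1.26989115]), 'rotation': array([-2.15456727,  2.10672768, -0.23501539])}
```

```bash
ls .
```

```text
pics
```

View pics/side0.png

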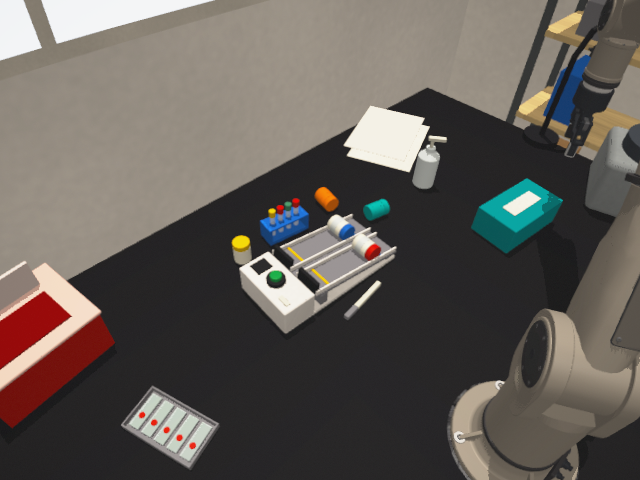

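View pics/top0.png

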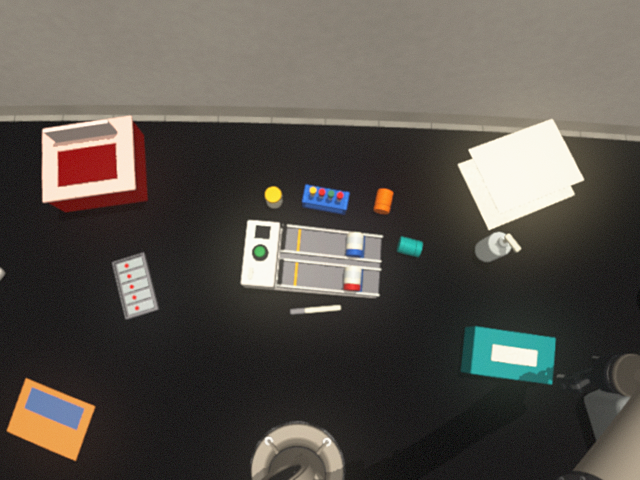

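Candidates for pot_blue: the white pot with the blue cap in the far lane (top 355,244; side 342,229). The orange pot (top 384,201), the turquoise pot (top 410,246) and the red-capped pot (top 353,278) do not fit. I'll confirm this in an enlarged crop.

Run:
```python
import cv2
a=cv2.imread("pics/top0.png")[205:310,230:390]; cv2.imwrite("pics/tc.png",cv2.resize(a,None,fx=5,fy=5,interpolation=cv2.INTER_CUBIC))
a=cv2.imread("pics/side0.png")[200:340,230:410]; cv2.imwrite("pics/sc.png",cv2.resize(a,None,fx=4,fy=4,interpolation=cv2.INTER_CUBIC))
```

```text
(no output)
```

View pics/tc.png

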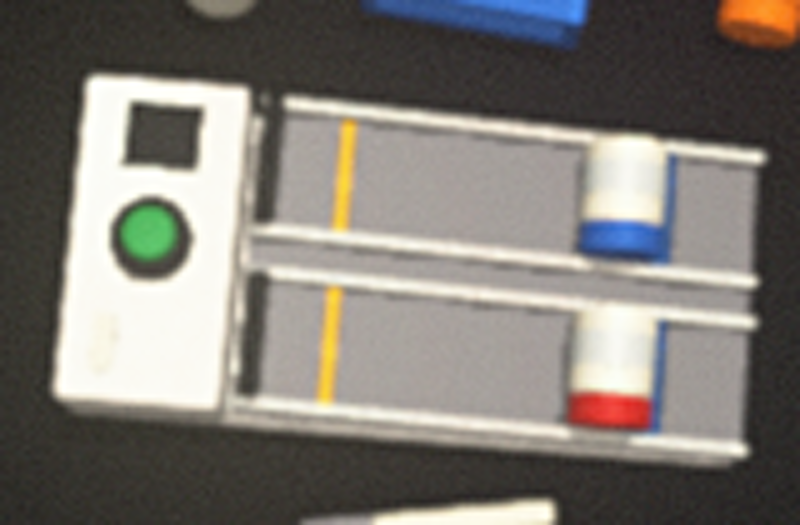

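View pics/sc.png

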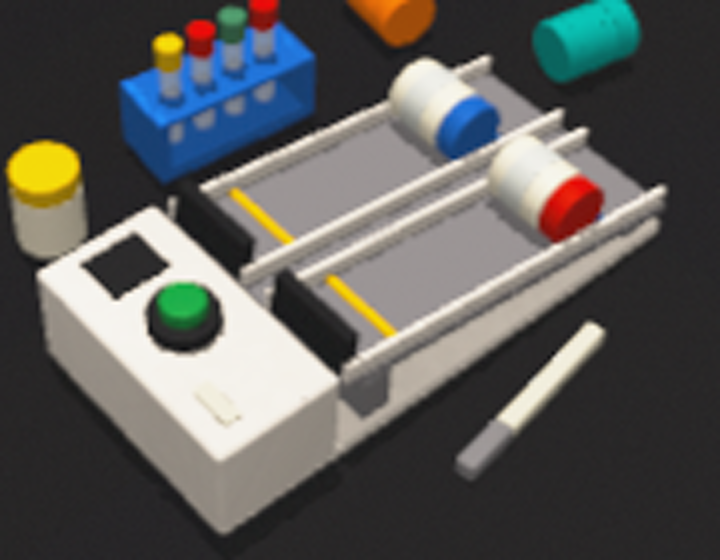

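The crop confirms it: blue pot, blue cap, in the far lane (right-hand lane looking uphill, y = -45), lying against the rest. The red pot is in the near lane. Next I'll fit the loader pose from both views.

```bash
cat > h.py <<'E'
import numpy as np,cv2
from scipy.spatial.transform import Rotation as R
from scipy.optimize import least_squares
C={"side":(448.16622297118846,308.95341743034555,236.8258938855487,-0.05071959,[0.05175074,0.50146515,0.85184728],[-1.05628068,2.45025685,-1.01914156]),
"top":(471.5637188219784,316.8683219407975,246.21141130879454,-0.10600784,[0.33497199,-0.0104919,1.26989115],[-2.15456727,2.10672768,-0.23501539])}
def proj(P,n):
    f,cx,cy,k,o,rv=C[n]; Rc=R.from_rotvec(rv).as_matrix().T
    return cv2.projectPoints(np.atleast_2d(P).astype(float),cv2.Rodrigues(Rc)[0],-Rc@np.array(o),np.array([[f,0,cx],[0,f,cy],[0,0,1]]),np.array([k,0,0,0,0]))[0][:,0]
def ramp(p):
    Rm=R.from_euler("z",p[2]).as_matrix()@R.from_euler("y",-np.radians(8)).as_matrix()
    return Rm,np.array([p[0],p[1],.045])
def r2w(p,P): Rm,o=ramp(p); return np.atleast_2d(P)@Rm.T+o
def button(p): return np.array([p[0]+.165*np.cos(p[2]),p[1]+.165*np.sin(p[2]),.097])
E
python3 - <<'E'
from h import *
L=np.array([[-.153,-.079,.012],[-.153,-.011,.012],[-.153,.011,.012],[-.153,.079,.012],[.07,-.045,.003],[.07,.045,.003]])
T=np.array([[766,157],[757,282],[757,322],[748,450],[345,176],[330,346],[149,233]])/5+[230,205]-.4
S=np.array([[490,62],[560,117],[585,135],[660,192],[262,217],[362,306],[183,299]])/4+[230,200]-.37
def res(p,w=0):
    P=np.vstack([r2w(p,L),button(p)])
    return np.r_[(proj(P,"top")-T).ravel(),(proj(P,"side")-S).ravel()]
s=least_squares(res,[.6,-.0,1.57]); p=s.x
print(p,np.degrees(p[2])); print(s.fun.reshape(-1,2).round(1))
print("btn",button(p)); print("pot",r2w(p,[-.075,-.045,.022]))
print(proj(r2w(p,[[-.075,-.045,.022],[-.075,.045,.022]]),"top"),proj(r2w(p,[[-.075,-.045,.022]]),"side"))
E
```

```text
[ 0.54065894 -0.05648885  1.50791081] 86.39692505799259
[[-1.   0.3]
 [-0.6  0.1]
 [-1.1  0.2]
 [-0.8  0.1]
 [-0.2 -0.1]
 [-0.3 -0.2]
 [-0.6 -0.6]
 [-0.  -1.1]
 [ 0.5 -1.3]
 [ 0.3 -1.2]
 [ 1.  -0.8]
 [ 1.2  0. ]
 [ 0.8  0.1]
 [-0.3 -0.4]]
btn [0.55102821 0.10818501 0.097     ]
pot [[ 0.58071014 -0.13649589  0.05634791]]
[[353.78884252 244.64706997]
 [351.44117488 278.50152906]] [[340.73652503 227.60378561]]
```

Call:
send_rows(
  series=[
    [[0,0,0],[0,0,-1]],
    [[0,0,0],[0,0,-1]],
    [[0,0,0],[0,0,-1]],
    [[0,0,0],[0,0,-1]],
    [[0,0,0],[0,0,-1]],
    [[0,0,0],[0,0,-1]],
    [[0,0,0],[0,0,-1]],
    [[0,0,0],[0,0,-1]],
    [[0,0,0],[0,0,-1]],
    [[0,0,0],[0,0,-1]],
    [[0,0,0],[0,0,-1]],
    [[0,0,0],[0,0,-1]],
    [[0,0,0],[0,0,-0.56]],
    [[0,0,0],[0,0,0]],
  ],
  fingers=170,
)

```text
clock: 1.85
tcp_pos: [0.2706, -0.6181, 0.2308]
orientation: [-3.139, 0.098, 0.001]
contact_force: [-0.8, 0.1, 0.3]
grip_width: 0.0285
```

```bash
cat >> h.py <<'E'
p0=np.array([.54066,-.05649,1.50791])
def rel(o,target,p=p0):
    A=R.from_rotvec(o["orientation"]); m=A.as_matrix()
    print("t",o["clock"],"tcp",o["tcp_pos"].round(4),"w",o["grip_width"],"F",o["contact_force"].round(1),"j",o["joints"].round(2))
    print("toolx",m[:,0].round(3),"tooly",m[:,1].round(3),"toolz",m[:,2].round(3))
    print("ramp tcp",(ramp(p)[0].T@(o["tcp_pos"]-ramp(p)[1])).round(4))
    if target is not None: print("shift tool",(m.T@(np.array(target)-o["tcp_pos"])).round(4))
    up=np.array([np.cos(p[2]),np.sin(p[2]),0]); lat=np.array([-up[1],up[0],0])
    M=np.c_[lat,up,[0,0,1]]
    want=np.c_[-lat,up,[0,0,-1]] if m[:,0]@lat<0 else np.c_[lat,-up,[0,0,-1]]
    print("turn units",(R.from_matrix(m.T@want).as_rotvec()/np.radians(5)).round(3))
E
python3 - <<'E'
from h import *
from bench import r
t=r2w(p0,[-.128,-.045,.012])[0]; print(t)
rel(r.get_obs(),[t[0],t[1],.23])
E
```

```text
[ 0.57750023 -0.18748855  0.03906906]
t 1.85 tcp [ 0.2706 -0.6181  0.2308] w 0.028456864554174545 F [-0.8  0.1  0.3] j [ 1.21  0.49 -0.21  1.54  0.11  1.12  0.92]
toolx [ 0.998 -0.062 -0.   ] tooly [-0.062 -0.998 -0.001] toolz [-0.     0.001 -1.   ]
ramp tcp [-0.546   0.2342  0.2644]
shift tool [ 0.2794 -0.4489  0.0011]Traceback (most recent call last):
  File "<stdin>", line 4, in <module>
  File "h.py", line 24, in rel
    print("turn units",(R.from_matrix(m.T@want).as_rotvec()/np.radians(5)).round(3))
                        ~~~~~~~~~~~~~^^^^^^^^^^
  File "scipy/spatial/transform/_rotation.pyx", line 1143, in scipy.spatial.transform._rotation.Rotation.from_matrix
ValueError: Non-positive determinant (left-handed or null coordinate frame) in rotation matrix 0: [[ 9.99999865e-01  3.55324408e-04  3.79360691e-04]
 [ 3.54999337e-04 -9.99999570e-01  8.56615814e-04]
 [-3.79664904e-04  8.56481026e-04  9.99999561e-01]].
```

Call:
send_rows(
  series=[
    [[0.02,-0.032,0],[0,0,0]],
    [[0.02,-0.032,0],[0,0,0]],
    [[0.02,-0.032,0],[0,0,0]],
    [[0.02,-0.032,0],[0,0,0]],
    [[0.02,-0.032,0],[0,0,0]],
    [[0.02,-0.032,0],[0,0,0]],
    [[0.02,-0.032,0],[0,0,0]],
    [[0.02,-0.032,0],[0,0,0]],
    [[0.02,-0.032,0],[0,0,0]],
    [[0.02,-0.032,0],[0,0,0]],
    [[0.02,-0.032,0],[0,0,0]],
    [[0.02,-0.032,0],[0,0,0]],
    [[0.02,-0.032,0],[0,0,0]],
    [[0.02,-0.032,0],[0,0,0]],
    [[0,0,0],[0,0,0]],
    [[0,0,0],[0,0,0]],
  ],
)

```text
clock: 3.85
tcp_pos: [0.5775, -0.1892, 0.231]
orientation: [3.14, -0.099, -0.001]
contact_force: [-0.6, -0.2, -0.3]
grip_width: 0.0288
```

```bash
sed -i 's/want=.*/want=np.c_[-lat,-up,[0,0,-1]]/' h.py
python3 - <<'E'
from h import *
from bench import r,grab_frame
t=r2w(p0,[-.128,-.045,.014])[0]; print(t)
rel(r.get_obs(),t)
for n in("side","top"):
    cv2.imwrite(f"pics/{n}1.png",grab_frame(n)["frame"][:,:,::-1])
E
```

```text
[ 0.57748274 -0.18776635  0.0410496 ]
t 3.85 tcp [ 0.5775 -0.1892  0.231 ] w 0.0288311166928469 F [-0.6 -0.2 -0.3] j [ 0.52  0.4  -0.4   1.7   0.17  1.08  0.  ]
toolx [ 0.998 -0.063 -0.001] tooly [-0.063 -0.998  0.001] toolz [-0.001 -0.    -1.   ]
ramp tcp [-0.103  -0.0451  0.2023]
shift tool [ 0.     -0.0015  0.1899]
turn units [ 0.006  0.01  -0.002]
```

Call:
send_rows(
  series=[
    [[0,0,0.03],[0,0,0]],
    [[0,0,0.03],[0,0,0]],
    [[0,0,0.03],[0,0,0]],
    [[0,0,0.03],[0,0,0]],
    [[0,0,0.03],[0,0,0]],
    [[0,0,0.01],[0,0,0]],
    [[0,0,0.01],[0,0,0]],
    [[0,0,0.01],[0,0,0]],
    [[0,0,0.01],[0,0,0]],
    [[0,0,0],[0,0,0]],
  ],
)

```text
clock: 5.2
tcp_pos: [0.5776, -0.1884, 0.0407]
orientation: [-3.14, 0.097, 0.002]
contact_force: [-0.2, 0.0, 0.3]
grip_width: 0.0285
```

Run:
```python
from h import *
from bench import r,grab_frame
rel(r.get_obs(),None)
a=grab_frame("top")["frame"][205:310,300:430,::-1]; b=grab_frame("side")["frame"][160:280,290:440,::-1]
f=lambda a:cv2.resize(a,(400,int(a.shape[0]*400/a.shape[1])),interpolation=cv2.INTER_CUBIC)
cv2.imwrite("pics/c2.png",np.vstack([f(a)[:290],f(b)[:310]]))
```

```text
t 5.2 tcp [ 0.5776 -0.1884  0.0407] w 0.028480682284890833 F [-0.2  0.   0.3] j [ 0.46  0.62 -0.33  1.84  0.29  0.73 -0.1 ]
toolx [ 0.998 -0.062 -0.001] tooly [-0.062 -0.998 -0.   ] toolz [-0.001  0.    -1.   ]
ramp tcp [-0.1287 -0.0451  0.0137]
turn units [-0.002  0.012  0.011]
```

View pics/c2.png

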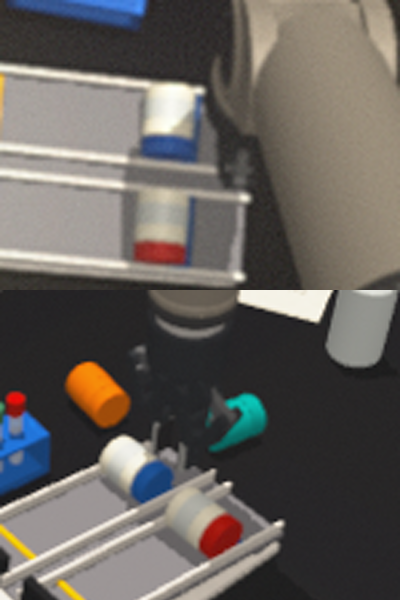

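The fingers are behind the pot (side crop: fingertips at about 160,450 and pot at 135,465). Pushing up the lane now.

Call:
send_rows(
  series=[
    [[0,-0.007,-0.001],[0,0,0]],
    [[0,-0.007,-0.001],[0,0,0]],
    [[0,-0.007,-0.001],[0,0,0]],
    [[0,-0.007,-0.001],[0,0,0]],
    [[0,-0.007,-0.001],[0,0,0]],
    [[0,-0.007,-0.001],[0,0,0]],
    [[0,-0.007,-0.001],[0,0,0]],
    [[0,-0.007,-0.001],[0,0,0]],
    [[0,-0.007,-0.001],[0,0,0]],
    [[0,-0.007,-0.001],[0,0,0]],
    [[0,-0.007,-0.001],[0,0,0]],
    [[0,-0.007,-0.001],[0,0,0]],
    [[0,-0.007,-0.001],[0,0,0]],
    [[0,-0.007,-0.001],[0,0,0]],
    [[0,-0.007,-0.001],[0,0,0]],
    [[0,-0.007,-0.001],[0,0,0]],
  ],
)

```text
clock: 7.3
tcp_pos: [0.585, -0.0762, 0.0574]
orientation: [-3.14, 0.097, -0.0]
contact_force: [-0.4, -0.2, 0.1]
grip_width: 0.0286
```

```bash
cat > look.py <<'E'
from h import *
import sys
from bench import r,grab_frame
rel(r.get_obs(),None)
a=grab_frame("top")["frame"][205:300,230:390,::-1]; b=grab_frame("side")["frame"][190:310,230:410,::-1]
f=lambda a:cv2.resize(a,(450,int(a.shape[0]*450/a.shape[1])),interpolation=cv2.INTER_CUBIC)
cv2.imwrite(sys.argv[1],np.vstack([f(a),f(b)]))
E
python3 look.py pics/c3.png
```

```text
t 7.3 tcp [ 0.585  -0.0762  0.0574] w 0.028646062806452367 F [-0.4 -0.2  0.1] j [ 0.29  0.58 -0.35  1.88  0.28  0.74 -0.28]
toolx [ 0.998 -0.062  0.   ] tooly [-0.062 -0.998 -0.   ] toolz [ 0.  0. -1.]
ramp tcp [-0.015  -0.0455  0.0146]
turn units [-0.    -0.     0.011]
```

View pics/c3.png

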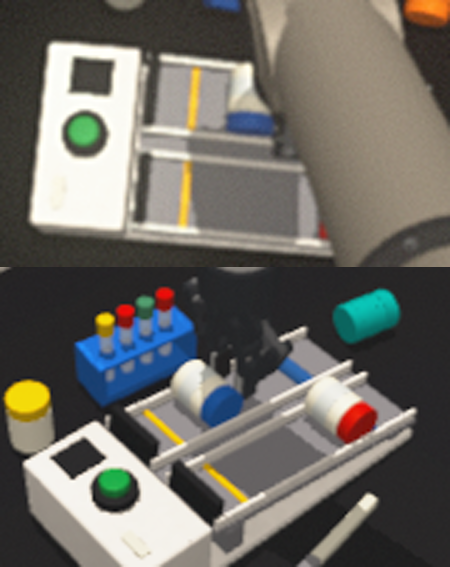

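The pot is square in its lane and mid-ramp (top crop 250,100); the red pot is unmoved. Checking its x and the finger offset by projection.

Run:
```python
from h import *
for x in(.005,.015,.02,.025,.084):
    q=proj(r2w(p0,[[x,-.045,.022],[x,-.017,.022]]),"top"); print(x,((q-[230,205])*450/160).round(0).tolist())
    q=proj(r2w(p0,[[x,-.015,.022]]),"side"); print("  side cap face",((q-[230,190])*2.5+[0,267]).round(0).tolist())
```

```text
0.005 [[264.0, 102.0], [262.0, 131.0]]
  side cap face [[239.0, 405.0]]
0.015 [[254.0, 101.0], [251.0, 130.0]]
  side cap face [[231.0, 409.0]]
0.02 [[248.0, 100.0], [246.0, 130.0]]
  side cap face [[228.0, 411.0]]
0.025 [[243.0, 99.0], [241.0, 129.0]]
  side cap face [[224.0, 413.0]]
0.084 [[180.0, 92.0], [177.0, 122.0]]
  side cap face [[177.0, 436.0]]
```

Call:
send_rows(
  series=[
    [[0,-0.007,-0.001],[0,0,0]],
    [[0,-0.007,-0.001],[0,0,0]],
    [[0,-0.007,-0.001],[0,0,0]],
    [[0,-0.007,-0.001],[0,0,0]],
    [[0,-0.007,-0.001],[0,0,0]],
    [[0,-0.007,-0.001],[0,0,0]],
    [[0,-0.007,-0.001],[0,0,0]],
    [[0,-0.007,-0.001],[0,0,0]],
    [[0,-0.004,-0.0005],[0,0,0]],
    [[0,-0.003,-0.0005],[0,0,0]],
    [[0,0,0],[0,0,0]],
    [[0,0,0],[0,0,0]],
  ],
)

```text
clock: 8.9
tcp_pos: [0.5888, -0.0141, 0.0662]
orientation: [3.14, -0.098, -0.0]
contact_force: [0.2, -0.2, -0.9]
grip_width: 0.0285
```

```bash
python3 look.py pics/c4.png
```

```text
t 8.9 tcp [ 0.5888 -0.0141  0.0662] w 0.028528853090553148 F [ 0.2 -0.2 -0.9] j [ 0.19  0.57 -0.36  1.87  0.28  0.75 -0.38]
toolx [ 0.998 -0.062 -0.   ] tooly [-0.062 -0.998  0.   ] toolz [-0. -0. -1.]
ramp tcp [ 0.0478 -0.0454  0.0147]
turn units [0.002 0.002 0.007]
```

View pics/c4.png

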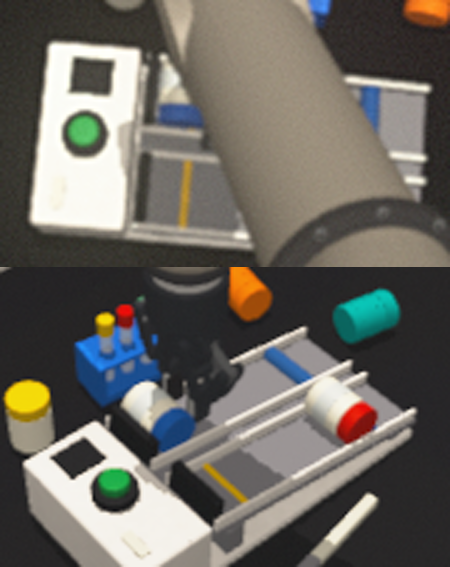

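The pot appears to be at the stop (cap face at side crop 177,430; 177,436 predicted for x=84). I'll back off a little to see whether it stays.

Call:
send_rows(
  series=[
    [[0,0.005,0.0007],[0,0,0]],
    [[0,0.005,0.0007],[0,0,0]],
    [[0,0.005,0.0007],[0,0,0]],
    [[0,0.005,0.0007],[0,0,0]],
    [[0,0,0],[0,0,0]],
    [[0,0,0],[0,0,0]],
  ],
)

```text
clock: 9.75
tcp_pos: [0.5877, -0.0336, 0.0635]
orientation: [-3.14, 0.097, -0.0]
contact_force: [0.1, 0.3, 0.1]
grip_width: 0.0287
```

```bash
python3 look.py pics/c5.png
```

```text
t 9.75 tcp [ 0.5877 -0.0336  0.0635] w 0.02867748660193812 F [0.1 0.3 0.1] j [ 0.22  0.57 -0.36  1.88  0.28  0.75 -0.35]
toolx [ 0.998 -0.062  0.   ] tooly [-0.062 -0.998 -0.   ] toolz [ 0.  0. -1.]
ramp tcp [ 0.0281 -0.0455  0.0148]
turn units [-0.002 -0.001  0.012]
```

View pics/c5.png

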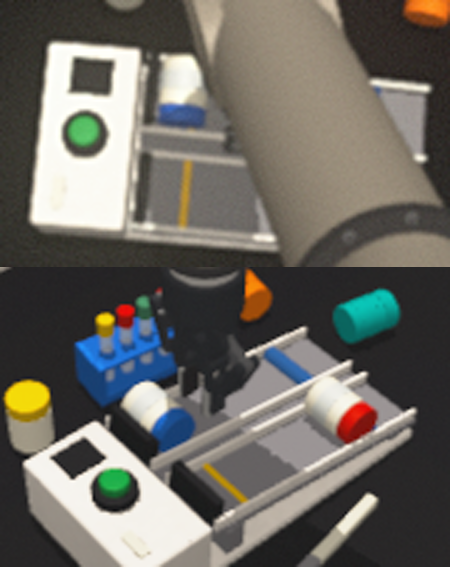

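The pot stays put with the fingers clear of it. Next: raise, shut the fingers and go above the button.

Call:
send_rows(
  series=[
    [[0,0,-0.025],[0,0,0]],
    [[0,0,-0.025],[0,0,0]],
    [[0,0,-0.025],[0,0,0]],
    [[0,0,-0.025],[0,0,0]],
    [[-0.006,-0.017,0],[0,0,0]],
    [[-0.006,-0.017,0],[0,0,0]],
    [[-0.006,-0.017,0],[0,0,0]],
    [[-0.006,-0.017,0],[0,0,0]],
    [[-0.006,-0.017,0],[0,0,0]],
    [[-0.006,-0.017,0],[0,0,0]],
    [[-0.006,-0.017,0],[0,0,0]],
    [[-0.003,-0.02,0],[0,0,0]],
    [[0,0,0],[0,0,0]],
    [[0,0,0],[0,0,0]],
  ],
  fingers=255,
)

```text
clock: 11.6
tcp_pos: [0.5514, 0.107, 0.1634]
orientation: [3.139, -0.098, -0.0]
contact_force: [-0.1, -0.1, 0.0]
grip_width: 0.0002
```

```bash
python3 look.py pics/c6.png; python3 -c "
from h import *
from bench import r
rel(r.get_obs(),button(p0))"
```

```text
t 11.6 tcp [0.5514 0.107  0.1634] w 0.00019178515685807466 F [-0.1 -0.1  0. ] j [ 0.05  0.4  -0.44  1.87  0.22  0.91 -0.56]
toolx [ 0.998 -0.062  0.   ] tooly [-0.062 -0.998  0.001] toolz [-0.    -0.001 -1.   ]
ramp tcp [ 0.1787 -0.0004  0.0945]
turn units [ 0.008 -0.     0.004]
t 11.7 tcp [0.5515 0.1065 0.1634] w -0.00011719738283309386 F [ 0.7 -0.2  0.4] j [ 0.05  0.4  -0.44  1.87  0.22  0.91 -0.56]
toolx [ 0.998 -0.064 -0.   ] tooly [-0.064 -0.998  0.001] toolz [-0.    -0.001 -1.   ]
ramp tcp [ 0.1783 -0.0005  0.0945]
shift tool [-0.0005 -0.0017  0.0664]
turn units [ 0.008  0.001 -0.008]
```

View pics/c6.png

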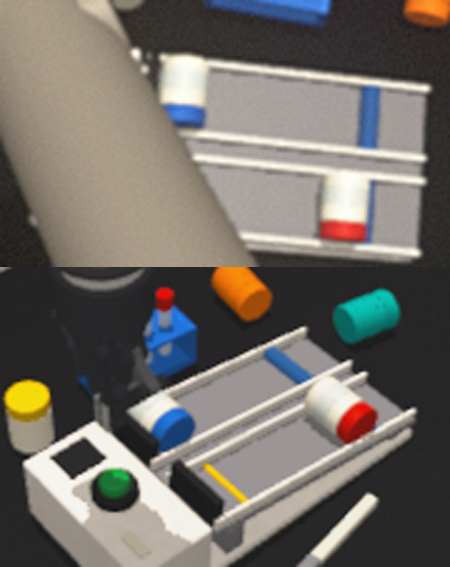

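Call:
send_rows(
  series=[
    [[0,-0.001,0.02],[0,0,0]],
    [[0,-0.001,0.02],[0,0,0]],
    [[0,0,0.014],[0,0,0]],
    [[0,0,0.006],[0,0,0]],
    [[0,0,0.004],[0,0,0]],
    [[0,0,0.003],[0,0,0]],
    [[0,0,0.002],[0,0,0]],
    [[0,0,0.002],[0,0,0]],
    [[0,0,0.001],[0,0,0]],
    [[0,0,0],[0,0,0]],
  ],
)

```text
clock: 12.95
tcp_pos: [0.5518, 0.1097, 0.0918]
orientation: [-3.14, 0.097, -0.001]
contact_force: [-0.2, -0.7, 4.3]
grip_width: 0.0
```

```bash
python3 look.py pics/c7.png
```

```text
t 12.95 tcp [0.5518 0.1097 0.0918] w 4.04196763243169e-06 F [-0.2 -0.7  4.3] j [ 0.02  0.5  -0.41  1.92  0.28  0.77 -0.61]
toolx [ 0.998 -0.062  0.001] tooly [-0.062 -0.998 -0.   ] toolz [ 0.001  0.    -1.   ]
ramp tcp [ 0.1715 -0.0006  0.0232]
turn units [-0.002 -0.009  0.01 ]
```

View pics/c7.png

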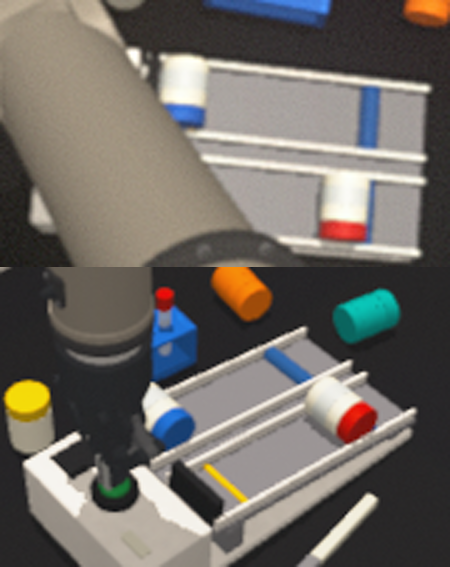

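4.3 N so far and the tip is on the green button. Pressing further until it bottoms.

Call:
send_rows(
  series=[
    [[0,0,0.001],[0,0,0]],
    [[0,0,0.001],[0,0,0]],
    [[0,0,0.001],[0,0,0]],
    [[0,0,0],[0,0,0]],
    [[0,0,0],[0,0,0]],
  ],
)

```text
clock: 13.68
tcp_pos: [0.5519, 0.1098, 0.0907]
orientation: [3.139, -0.098, 0.002]
contact_force: [-6.9, -3.2, 24.2]
grip_width: -0.0003
```

The button has bottomed (24 N, tip at 0.0907). Retreating straight up, clear of everything.

Call:
send_rows(
  series=[
    [[0,0,-0.005],[0,0,0]],
    [[0,0,-0.015],[0,0,0]],
    [[0,0,-0.025],[0,0,0]],
    [[0,0,-0.03],[0,0,0]],
    [[0,0,-0.03],[0,0,0]],
    [[0,0,-0.03],[0,0,0]],
    [[-0.03,0,-0.02],[0,0,0]],
    [[-0.03,0,0],[0,0,0]],
    [[-0.03,0,0],[0,0,0]],
    [[0,0,0],[0,0,0]],
    [[0,0,0],[0,0,0]],
    [[0,0,0],[0,0,0]],
  ],
)

```text
clock: 15.18
tcp_pos: [0.4623, 0.1152, 0.2435]
orientation: [-3.14, 0.098, -0.0]
contact_force: [0.1, 0.2, -0.6]
grip_width: 0.0
```

```bash
python3 look.py pics/c8.png
python3 - <<'E'
from bench import grab_frame
import cv2
cv2.imwrite("pics/s8.png",grab_frame("side")["frame"][:,:,::-1])
E
```

```text
t 15.175 tcp [0.4623 0.1152 0.2435] w 2.6618438913923657e-05 F [ 0.1  0.2 -0.6] j [ 0.08  0.17 -0.51  1.97  0.1   1.02 -0.53]
toolx [ 0.998 -0.062  0.   ] tooly [-0.062 -0.998 -0.   ] toolz [ 0.  0. -1.]
ramp tcp [0.1925 0.089  0.1734]
turn units [-0.005 -0.     0.004]
```

View pics/c8.png

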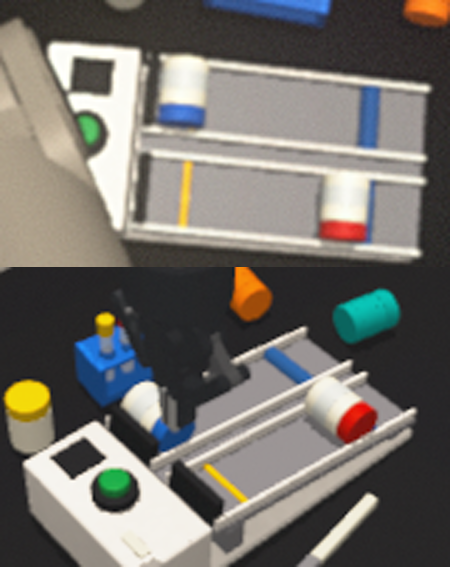

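View pics/s8.png

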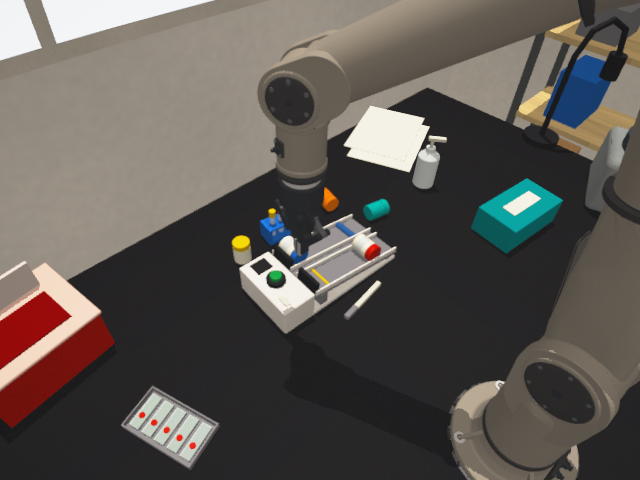

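The pot sits square at the stop (top crop 181,92; 180,92 predicted for x=84). The button is out (side crop 115,482), the red pot and bystanders are unmoved, and the arm is clear. Handing in.

```bash
python3 -c "
from bench import r
print(r.hand_in())"
```

```text
the job is handed in; nothing more can be done
None
```

I pushed the blue-capped pot up the right-hand lane with the partly open fingers, over the ridge to the black stop. I then pressed the green button with the shut fingertips, moved the arm clear and handed the job in at about 15.3 s. No verdict is reported.

**Pot:** it stayed in place after the fingers backed off. In the last top view it lies square at the stop, within a pixel of where ramp x = 84 mm should appear. I judged the position from the pictures, with the loader pose fitted to about 1 pixel (roughly 2 mm).

**Button:** it bottomed at 24 N, with the tip at 0.0907 m against a button top of 0.097 m. It looked fully out again in the last pictures, but I had no direct reading of its travel.

**Everything else:** the red-capped pot and the other things on the bench looked unmoved, though I only checked these by eye. The arm was clear of everything and the wrist force was near zero. No check failed or disagreed.

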